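Swap two machine parts between their transit trays and block up the gaps

TASK

The pillow-block bearing and the steel V-block are lying in each other's plywood trays: swap them, so that the bearing ends up in the longer tray and the V-block in the shorter one (the rubber mat is free for parking a part). Then fill the gap left in each tray with its wooden packing block, the thin one next to the bearing and the thick one next to the V-block, everything upright and flat on the tray floor. Leave the little oil bottle and the loose steel ring standing where they are.

Things in the scene. Friction and masses are not known exactly. Their poses are not given: they have to be found in the camera images.
- bearing_mid (a point): pillow-block bearing, grey cast housing, loose, about 0.4 to 0.85 kg: foot 100 long (x) x 46 wide (y) x 16 high, on it a round-topped housing 60 long (x) x 40 wide (y) with flat faces across y, 66 high in all. Point: its centre, 33 above its underside. Starts in the short tray, length along the tray. z up.
- vblock_mid (a point): V-block, bare steel, loose, about 0.4 to 0.8 kg: 48 long (x) x 46 wide (y) x 50 high, flat outer sides across y; groove in the top along x, 20 deep, about 38 wide at the top. Point: its centre, 25 above its underside. Starts in the long tray. z up.
- thin_block_mid (a point): thin wooden packing block, loose on the bench: 28 thick (x) x 46 wide (y) x 48 high. Point: its centre, 24 above its underside. z up. Goes into the long tray with its 46 mm width across the tray.
- thick_block_mid (a point): thick wooden packing block, loose on the bench: 46 (x) x 46 (y) x 48 high. Point: its centre, 24 above its underside. z up. Goes into the short tray.
- tray_long: the longer shallow plywood tray, fixed to the bench: inside 146 long (x) x 62 wide (y), floor 6 above the bench, walls 7 thick, rim 18 above the bench. Origin: centre of its underside, on the bench. Bearing and thin block together leave 18 mm of play along it: stand the bearing close to one end wall.
- tray_short: the shorter shallow plywood tray, fixed to the bench: inside 112 long (x) x 62 wide (y), floor 6 above the bench, walls 7 thick, rim 18 above the bench. Origin: centre of its underside, on the bench. V-block and thick block together leave 18 mm of play along it: stand the V-block close to one end wall.
- mat: black rubber mat, fixed flat on the bench, free at the start: 160 long (x) x 120 wide (y) x 3 thick. Origin: centre of its underside, on the bench.
- oiler: small white oil bottle with a black cap, loose, 44 diameter, 85 high; stands near the wooden blocks. Origin: centre of its underside. To be left alone.
- race: loose dark steel ring lying flat, 54 diameter, 22 high; near the wooden blocks. Origin: centre of its underside. To be left alone.

How it is judged:
By the outcome, as a careful person would: the job done as asked, in the order asked, and still so for the second after the job is handed in, with the robot touching nothing.
It also fails if it takes over 144 s, if anything falls off the work surface, if the arm or the gripper's body presses on something with over 40 N, if the wrist force passes 120 N, or if a joint passes its speed limit or range.

ROBOT

A 7-joint arm with a two-finger parallel gripper is mounted at the origin on the work surface. World frame = base frame: x ahead of the robot, y to its left, z up, the work surface at z = 0. Lengths are in mm, angles in rad, forces in N, time in s.
With the tool pointing down it reaches from about 425 to 925 mm from the base axis. Payload 6.8 kg.
Tool frame: the origin (TCP) lies where the fingers leave the gripper's body, on its centre line; the fingertips stand 80 mm ahead of it and the grasp point (between the pads) lies tcp_to_grasp ahead of it (tcp_to_grasp is the distance from the TCP to the grasp point, in mm); z points along the fingers, y is the direction in which the jaws open and shut (so a half turn about z gives the same grasp; the last joint's range is limited). The gripper opens to 88 mm and grips with 3 to 60 N. Pads are 20 mm wide; open, the fingers measure 115 mm over their backs; the gripper's body (75 mm by 178 mm) begins 61 mm behind the grasp point.
Start: joints at [1.079, 0.477, 0.022, 1.555, -0.011, 1.109, -0.083], TCP at [252.76, -625.905, 302.664] pointing down, gripper open.
Joint ranges: [-2.96, 2.96], [-0.34, 2.1], [-1.41, 1.46], [0.24, 2.44], [-1.37, 4.51], [0.17, 1.92], [-2.96, 2.96]. Speed limits (rad/s): [2.39, 2.39, 3.14, 3.14, 3.14, 3.14, 3.14].

INTERFACE

Orientations are given as a 3x3 rotation matrix whose columns are the frame's x, y, z axes.
In Python, from bench import get_state, grab_frame, camera_params, close_job, tcp_to_grasp gives the robot as it stands.
- The arm moves only by the shell command python3 -m inch 'ROWS'. ROWS is JSON, a list of rows, each a list of 7 numbers: the shift along the tool's x, y, z in mm, then the turn, a rotation vector about the tool's x, y, z in rad, then the closure, from 0 (fully open) to 1 (shut). A call has 1 to 10 rows; each row is the pose to reach, as a shift and turn from the pose measured when the call began, along the tool's axes at that moment; what a row does not reach only later rows make up. A row lasts 1/12 s, in which the tool goes at most 41.7 mm and 7.16 degrees, less where a joint would pass 70% of its speed; a pose out of reach is approached as far as the arm can. A call with a gripper value outside its range is refused whole. The fingers move at their own pace and stop on an object; the grip force is fixed at half the most. Time passes only in rows, so rows that repeat a pose let the fingers close. It gives the time, the measured TCP pose, the force and the opening at its end, in the units of the state.
- get_state(): the state, without advancing time (a new reading comes with each control period).
- grab_frame(name): name is "scene" or "side" or "wrist"; returns (picture, depth): 400x640x3 uint8, red, green, blue; 400x640 float32, mm along the optical axis (not along the pixel's ray), 0 where there is no reading.
- camera_params(name): a dict with "fx", "fy", "cx", "cy" (pixels), "rvec" (rotation vector, rad) and "tvec" (3), from world to camera coordinates, as OpenCV has them. Camera axes: x right, y down, z forward; pixel columns grow to the right and rows downward; lengths in mm; the calibration is good to about 2 mm. A picture is of the moment at which its call begins: read the wrist's pose just before it. camera_params takes no time and is no camera call; for the wrist camera it gives the pose at the moment of the call.
- close_job(): hands the job in, once; it reports no verdict.
The state is a dict: "clock": time; "joints": joint angles; "qvel": joint speeds; "effort": joint torques, N m; "eef_pos": TCP position; "ee_rot": TCP orientation; "force": force on the tool from outside, world axes, zero at the start; "ft_torque": the same for the moment, N m; "grip_width": finger opening in mm.
Only numpy, scipy, OpenCV 4.12 (cv2) and the standard library are available. Lean on these libraries where they do the work, as an engineer would, in place of code of your own. Each camera call takes 0.05 s, during which the arm holds its last target.

## Working session

There is one attempt and no reset: what is moved stays moved. The work goes in short steps, Python scripts to look and compute and a shell command to move; the robot and the scene stay as the last step left them, time stands still between calls to the robot, and variables do not carry over. Pictures are saved under pics/ and viewed, and the job is handed in when it is done.

```bash
ls; mkdir -p pics; python3 - <<'E'
from bench import *
import cv2
print(get_state(), tcp_to_grasp)
for n in ("scene","side"):
    p,d=grab_frame(n); cv2.imwrite(f"pics/{n}0.png",p[:,:,::-1]); c=camera_params(n); print(n,c)
E
```

```text
pics
{'clock': 0.0, 'joints': array([ 1.07888791,  0.47781688,  0.0223407 ,  1.55641169, -0.01150414,
        1.10928428, -0.08310445]), 'qvel': array([-1.20876294e-04, -3.88442630e-04,  1.42360133e-03,  2.68517932e-03,
       -2.31578970e-04, -3.42337784e-04,  4.41729092e-06]), 'effort': array([ 8.71377142e-04, -5.82855785e+01,  1.53485578e+00, -2.72618955e+01,
       -5.43060922e-02,  1.68465584e-02,  1.80206102e-04]), 'eef_pos': array([ 252.58948377, -625.48360556,  301.68714714]), 'ee_rot': array([[ 9.27239671e-01,  3.74467581e-01, -7.89813499e-04],
       [ 3.74468392e-01, -9.27238284e-01,  1.60858611e-03],
       [-1.29981964e-04, -1.78730504e-03, -9.99998394e-01]]), 'force': array([ 0.13640827,  0.50565223, -0.87832914]), 'ft_torque': array([ 0.00650747, -0.05685717,  0.01821048]), 'grip_width': 87.55988435326995} 61.3
scene {'fx': 404.8745350142631, 'fy': 404.8745350142631, 'cx': 322.10536471857887, 'cy': 197.68389919712666, 'rvec': array([ 1.86091828,  1.71788974, -0.64855994]), 'tvec': array([ -57.53287025, -349.7922771 , 1052.62173286])}
side {'fx': 513.4033059989033, 'fy': 513.4033059989033, 'cx': 319.17331543545123, 'cy': 197.81391389642314, 'rvec': array([ 2.03495325, -0.72162512,  0.41569344]), 'tvec': array([-405.61729809,  213.2456929 ,  762.54383236])}
```

View pics/scene0.png

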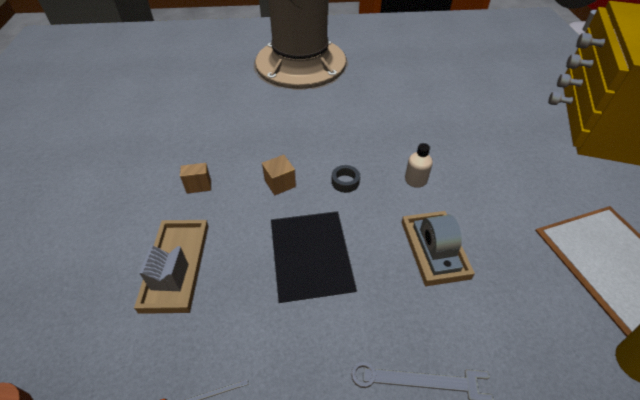

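View pics/side0.png

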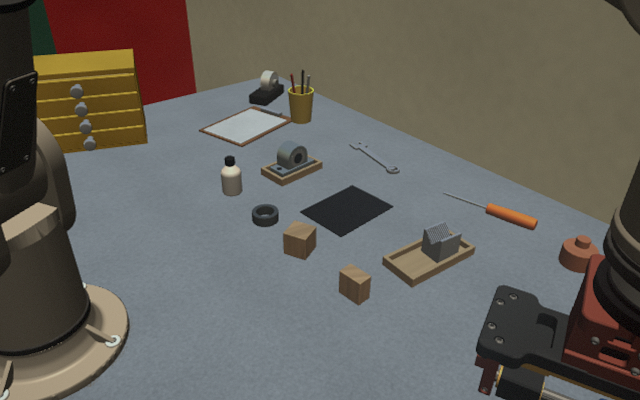

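The scene view shows the long tray at about (173,265) with the V-block, the short tray at (437,247) with the bearing, and the mat at (311,255). The blocks are at (196,178) thin and (280,175) thick, the ring at (346,178) and the oiler at (418,165). Next I convert these to world coordinates.

```bash
cat > h.py <<'E'
from bench import *
import cv2, numpy as np
def cam(n):
    c=camera_params(n); R=cv2.Rodrigues(np.array(c["rvec"],float))[0]; return c,R,np.array(c["tvec"],float)
def cloud(n,d,c=None):
    c,R,t=c or cam(n); v,u=np.mgrid[0:400,0:640]
    P=np.stack([(u-c["cx"])/c["fx"]*d,(v-c["cy"])/c["fy"]*d,d],-1)
    W=(P-t)@R; W[d<=0]=np.nan; return W
def ray(c,uv,z):
    c,R,t=c; r=np.array([(uv[0]-c["cx"])/c["fx"],(uv[1]-c["cy"])/c["fy"],1])@R; o=-t@R
    return o+r*(z-o[2])/r[2]
def snap(n,name):
    k=cam(n); p,d=grab_frame(n); cv2.imwrite(f"pics/{name}.png",p[:,:,::-1]); return p,d,k
def comps(W,lo,hi,amin=30,roi=None):
    m=((W[...,2]>lo)&(W[...,2]<hi)&(W[...,0]>350)&(W[...,0]<950)&(abs(W[...,1])<450)).astype(np.uint8)
    n,l,s,_=cv2.connectedComponentsWithStats(m)
    for i in range(1,n):
        if s[i,4]<amin: continue
        Q=W[l==i]; r=cv2.minAreaRect(Q[:,:2].astype(np.float32))
        print(s[i,:5],"rect c",np.round(r[0],1),"size",np.round(r[1],1),"ang",round(r[2],1),"z %.1f..%.1f"%tuple(np.percentile(Q[:,2],[2,98])))
E
python3 - <<'E'
from h import *
for n in ("scene","side"):
    p,d=grab_frame(n); W=cloud(n,d); print(n)
    z=W[...,2]; m=(abs(z)<15)&(W[...,0]>350)&(W[...,0]<900)&(abs(W[...,1])<400); print("bench z med",np.median(z[m]))
    for lo,hi in((40,60),(60,90),(12,24),(8,100)): print(lo,hi); comps(W,lo,hi)
E
```

```text
scene
bench z med 0.9149483620532493
40 60
[408 153  25  21 274] rect c [445.3 198.6] size [42.7 33.8] ang 61.5 z 40.6..59.4
[262 155  34  27 548] rect c [429.2 -56.6] size [48.3 46.2] ang 25.8 z 40.7..50.4
[180 163  28  17 371] rect c [ 425.2 -208.1] size [31.  45.9] ang 4.8 z 41.0..50.3
[422 218  40  36 440] rect c [610.  183.7] size [72.  35.1] ang 41.5 z 40.5..59.6
[140 245  27  35 574] rect c [ 617.8 -241.1] size [22.7 49.7] ang 82.3 z 40.4..57.5
[162 246  22  35 416] rect c [ 621.3 -215.1] size [21.1 49.9] ang 82.2 z 40.3..57.9
[628 325  12  37 226] rect c [789.8 394. ] size [ 8.5 41. ] ang 71.2 z 40.5..59.1
60 90
[412 143  20  21 278] rect c [442.9 200.7] size [33.5 26.2] ang 88.3 z 60.1..87.3
[426 215  36  29 741] rect c [601.1 195.4] size [50.  41.4] ang 4.7 z 60.8..73.7
[636 324   4  21  57] rect c [782.8 393.5] size [ 4.4 29.5] ang 57.6 z 60.1..68.8
12 24
[332 165  29  24 400] rect c [436.5  67.1] size [52.2 52.1] ang 84.8 z 12.3..23.8
[405 171  25  14 111] rect c [450.5 198.4] size [44.1 23. ] ang 73.9 z 12.1..23.9
[264 173  32  19 146] rect c [443.9 -61.1] size [61.6 30.
[... 3629 characters left out ...]
.2 69.8] ang 66.6 z 10.3..92.5
[ 261  140   62   43 1403] rect c [600.  190.8] size [132.   81.3] ang 4.2 z 9.2..71.2
[221 155  22  39 621] rect c [438.7 191.8] size [36.2 42.4] ang 84.8 z 9.6..84.9
[443 191  95  38 709] rect c [ 805.6 -202.9] size [ 25.5 200.3] ang 13.9 z 8.8..25.8
[252 204  27  21 405] rect c [435.2  61.7] size [54.4 52.7] ang 49.1 z 8.4..23.3
[283 220  34  37 929] rect c [428.8 -61.6] size [49.3 47.6] ang 23.3 z 9.2..49.2
[ 383  221   93   63 2132] rect c [ 597.4 -227.3] size [ 79.7 164.1] ang 85.9 z 8.6..55.8
[560 235  39  35 918] rect c [ 795.7 -402.2] size [56.1 58.3] ang 17.5 z 9.0..55.2
[339 263  32  39 878] rect c [ 424.9 -211.9] size [30.8 48.5] ang 5.6 z 9.1..49.0
```

```bash
cat >> h.py <<'E'
def go(x,y,zg,yaw,grasp=True):
    "target grasp point (or TCP) world, tool pointing down with tool x at yaw deg -> tool-frame row"
    s=get_state(); R=np.array(s["ee_rot"]); p=np.array(s["eef_pos"])
    a=np.radians(yaw); c,q=np.cos(a),np.sin(a)
    T=np.array([[c,q,0],[q,-c,0],[0,0,-1.]])
    tgt=np.array([x,y,zg+(tcp_to_grasp if grasp else 0)])
    sh=R.T@(tgt-p); rv=cv2.Rodrigues(R.T@T)[0].ravel()
    print("clock %.2f tcp"%s["clock"],np.round(p,1),"yaw %.1f"%np.degrees(np.arctan2(R[1,0],R[0,0])),"grip %.1f"%s["grip_width"],"F",np.round(s["force"],1))
    print("ROW",np.round(sh,1),np.round(rv,3),"dist %.0f"%np.linalg.norm(sh))
E
python3 -c "
from h import *
go(560,-215,320,-4,False)"
```

```text
clock 0.20 tcp [ 252.6 -625.7  302.1] yaw 22.0 grip 88.0 F [-0.1  0.5  0.9]
ROW [ 438.8 -265.7  -17.7] [-0.001  0.     0.454] dist 513
```

```bash
python3 -m inch '[[44,-27,-2,0,0,0.05,0],[88,-53,-4,0,0,0.09,0],[132,-80,-6,0,0,0.14,0],[176,-106,-8,0,0,0.18,0],[220,-133,-9,0,0,0.23,0],[264,-160,-11,0,0,0.27,0],[307,-186,-13,0,0,0.32,0],[351,-213,-14,0,0,0.36,0],[395,-240,-16,0,0,0.41,0],[439,-266,-18,0,0,0.454,0]]'
python3 -m inch '[[0,0,0,0,0,0,0]]'; python3 -c "
from h import *
go(560,-215,320,-4,False)"
```

```text
clock: 1.03
eef_pos: [502.6, -290.4, 317.0]
ee_rot: [[0.997, -0.073, -0.001], [-0.073, -0.997, 0.001], [-0.001, -0.001, -1.0]]
force: [0.5, -0.3, 0.3]
grip_width: 88.0
clock: 1.12
eef_pos: [508.2, -281.5, 317.3]
ee_rot: [[0.998, -0.063, 0.003], [-0.063, -0.998, 0.005], [0.002, -0.005, -1.0]]
force: [-0.3, 0.7, -0.3]
grip_width: 87.6
clock 1.12 tcp [ 508.2 -281.5  317.3] yaw -3.6 grip 87.6 F [-0.3  0.7 -0.3]
ROW [ 47.5 -69.7  -2.3] [-0.005 -0.002  0.007] dist 84
```

```bash
python3 -m inch '[[24,-35,-1,0,0,0,0],[48,-70,-2,0,0,0,0],[48,-70,-2,0,0,0,0],[48,-70,-2,0,0,0,0],[48,-70,-2,0,0,0,0]]'; python3 - <<'E'
from h import *
p,d,k=snap("wrist","w1"); print(get_state()["eef_pos"])
print("cam pos",-k[2]@k[1]); W=cloud("wrist",d,k)
for lo,hi in((40,54),(12,24),(8,100)): print(lo,hi); comps(W,lo,hi,200)
E
```

```text
clock: 1.53
eef_pos: [560.6, -214.3, 319.4]
ee_rot: [[0.998, -0.06, 0.002], [-0.06, -0.998, 0.005], [0.002, -0.005, -1.0]]
force: [0.0, -0.6, -0.6]
grip_width: 87.9
[ 559.82267989 -215.72004261  319.44401089]
cam pos [ 633.25348308 -219.00542489  401.43352157]
40 54
[313 113  14  41 419] rect c [ 620.4 -220.1] size [14.1 47.7] ang 83.6 z 40.3..53.7
[329 114  16  42 460] rect c [ 617.7 -240.6] size [14.8 47.9] ang 83.1 z 40.1..53.7
[  0 145  24  50 506] rect c [596.8 175.2] size [24.4 64.2] ang 73.3 z 40.2..53.7
[303 265  35  24 659] rect c [ 425.4 -210. ] size [28.6 46.2] ang 4.4 z 41.9..49.4
12 24
[ 296   87   60  122 1942] rect c [ 596.3 -226. ] size [ 76.1 159.5] ang 86.3 z 13.0..19.7
[   0  117   65  100 2778] rect c [598.2 192.6] size [126.7  78.7] ang 4.2 z 12.6..23.3
8 100
[ 296   87   60  122 3636] rect c [ 596.3 -226. ] size [ 76.1 159.5] ang 86.3 z 10.7..56.7
[   0  117   67  100 4442] rect c [598.2 192.6] size [126.7  78.7] ang 4.2 z 9.3..57.0
[121 252  35  10 224] rect c [456.   60.9] size [44.1 12.1] ang 79.4 z 8.6..23.4
[303 255  35  34 983] rect c [ 425.5 -210. ] size [28.8 46.3] ang 4.4 z 10.4..49.3
[ 10 258  45  24 229] rect c [458.2 202.7] size [ 6.6 25.7] ang 21.6 z 10.0..59.4
```

View pics/w1.png

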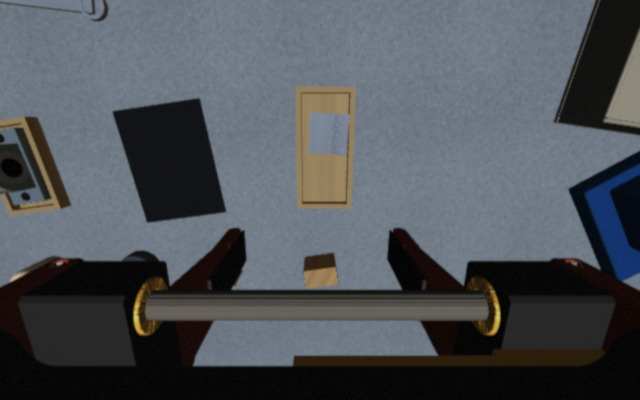

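The wrist view shows the V-block (329,134) in the long tray (326,147), with the thin block at (320,268). Sizes and heights match the given values. Next is the short tray.

```bash
python3 -c "
from h import *
go(560,190,320,4,False)"
python3 -m inch '[[0,-40,0,0,0,-0.01,0],[0,-80,0,0,0,-0.03,0],[0,-120,0,0,0,-0.05,0],[0,-160,0,0,0,-0.06,0],[-10,-200,0,0,0,-0.07,0],[-10,-240,0,0,0,-0.08,0],[-15,-280,0,0,0,-0.1,0],[-20,-320,0,0,0,-0.11,0],[-20,-360,0,0,0,-0.12,0],[-24,-404,0,0,0,-0.13,0]]'
python3 -c "
from h import *
go(560,190,320,4,False)"
```

```text
clock 1.58 tcp [ 559.8 -215.7  319.4] yaw -3.6 grip 87.6 F [-0.1 -0.8  0.1]
ROW [ -25.4 -404.9    1.1] [-0.004 -0.002 -0.133] dist 406
clock: 2.42
eef_pos: [562.0, 185.2, 321.2]
ee_rot: [[0.998, 0.063, 0.002], [0.063, -0.998, 0.003], [0.003, -0.003, -1.0]]
force: [0.0, -0.6, 1.3]
grip_width: 87.7
clock 2.42 tcp [562.  185.2 321.2] yaw 3.6 grip 87.7 F [ 0.  -0.6  1.3]
ROW [-1.7 -4.9  1.2] [-0.003 -0.003 -0.007] dist 5
```

```bash
python3 -m inch '[[-2,-5,1,0,0,0,0],[-2,-5,1,0,0,0,0],[-2,-5,1,0,0,0,0]]'; python3 - <<'E'
from h import *
p,d,k=snap("wrist","w2")
W=cloud("wrist",d,k)
for lo,hi in((40,100),(24,40),(12,20),(8,100)): print(lo,hi); comps(W,lo,hi,200)
np.save("W2.npy",W)
# mat
m=((p.max(2)<45)&(abs(W[...,2]-3)<8)&(W[...,0]>450)).astype(np.uint8)
n,l,s,_=cv2.connectedComponentsWithStats(m); i=1+s[1:,4].argmax()
print("mat",s[i],cv2.minAreaRect(W[l==i][:,:2].astype(np.float32)))
E
```

```text
clock: 2.67
eef_pos: [560.0, 187.8, 319.9]
ee_rot: [[0.998, 0.061, 0.002], [0.061, -0.998, 0.001], [0.002, -0.001, -1.0]]
force: [-0.4, -0.8, -0.7]
grip_width: 88.0
40 100
[ 296  125   36   51 1687] rect c [599.6 193.7] size [59.4 40. ] ang 5.7 z 49.4..72.7
[625 141  15  33 236] rect c [ 613.6 -206.8] size [40.1 14.3] ang 13.1 z 40.2..54.5
[287 251  32  39 899] rect c [442.2 199.8] size [42.7 38.1] ang 87.3 z 42.6..85.9
24 40
[614 133  26  38 496] rect c [ 620.5 -207.4] size [ 7.3 47.6] ang 88.5 z 24.4..39.6
12 20
[ 284  100   59   97 1562] rect c [597.6 193.7] size [126.1  75.3] ang 4.7 z 13.9..19.5
[ 572  105   68  124 1861] rect c [ 595.8 -225.8] size [ 80.  160.3] ang 86.5 z 12.3..19.4
[604 132  23  37 234] rect c [ 621.1 -208.1] size [ 4.2 48. ] ang 83.5 z 12.2..19.8
8 100
[ 284  100   59   97 1665] rect c [597.6 193.7] size [126.1  75.3] ang 4.7 z 8.9..19.6
[ 569  105   71  124 3600] rect c [ 595.8 -225.7] size [ 80.1 160.3] ang 86.5 z 8.5..47.5
[ 295  109   38   78 2690] rect c [598.  194.7] size [104.   49.3] ang 4.8 z 20.4..72.5
[ 287  242   32   48 1162] rect c [442.2 199.8] size [42.7 38.1] ang 87.3 z 11.4..85.8
[375 248  24  35 344] rect c [429.5  78.2] size [52.9 25.4] ang 22.0 z 8.8..23.5
[454 254  39  32 344] rect c [439.9 -43.7] size [27.7 55.9] ang 59.8 z 8.4..38.2
mat [ 413  104   97  113 9410] ((589.9396362304688, -9.434799194335938), (156.952392578125, 119.13839721679688), 4.118131160736084)
```

View pics/w2.png

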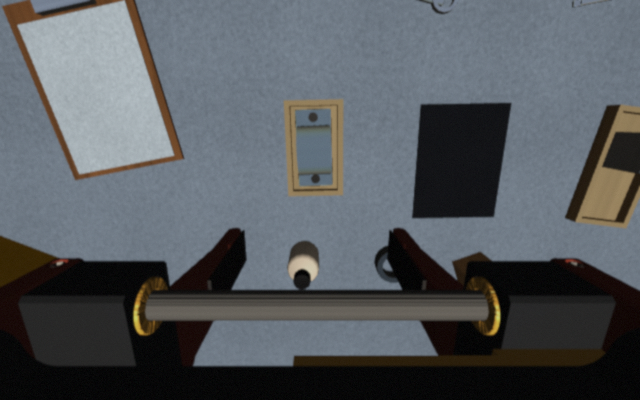

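The wrist view has the bearing (314,148) centred in the short tray, with foot and housing sizes matching the given ones, and the mat at (460,160). Now I grasp the bearing.

```bash
python3 -c "
from h import *
go(599,193.8,42,5.2)"
```

```text
clock 2.72 tcp [560.3 187.  320. ] yaw 3.4 grip 88.0 F [-0.7 -0.3  0.5]
ROW [ 38.6  -4.3 216.8] [-0.001 -0.002 -0.031] dist 220
```

```bash

python3 -m inch '[[20,-2,30,0,0,-0.03,0],[39,-4,65,0,0,-0.031,0],[39,-4,100,0,0,-0.031,0],[39,-4,130,0,0,-0.031,0],[39,-4,155,0,0,-0.031,0],[39,-4,175,0,0,-0.031,0],[39,-4,190,0,0,-0.031,0],[39,-4,190,0,0,-0.031,0],[39,-4,190,0,0,-0.031,0]]'
python3 -c "
from h import *
go(599,193.8,42,5.2)"
```

```text
clock: 3.47
eef_pos: [599.7, 190.7, 129.7]
ee_rot: [[0.996, 0.087, 0.001], [0.087, -0.996, -0.001], [0.001, 0.001, -1.0]]
force: [-0.0, 0.2, -0.0]
grip_width: 88.0
clock 3.47 tcp [599.7 190.7 129.7] yaw 5.0 grip 88.0 F [-0.   0.2 -0. ]
ROW [-0.4 -3.2 26.4] [ 0.001 -0.001 -0.004] dist 27
```

```bash

python3 -m inch '[[0,-3,10,0,0,0,0],[0,-3,20,0,0,0,0],[0,-3,26,0,0,0,0],[0,-3,26,0,0,0,0],[0,-3,26,0,0,0,0]]'
python3 -m inch '[[0,0,0,0,0,0,0.3],[0,0,0,0,0,0,0.4],[0,0,0,0,0,0,0.5],[0,0,0,0,0,0,0.6],[0,0,0,0,0,0,0.7],[0,0,0,0,0,0,0.8],[0,0,0,0,0,0,0.9],[0,0,0,0,0,0,1],[0,0,0,0,0,0,1],[0,0,0,0,0,0,1]]'
```

```text
clock: 3.88
eef_pos: [599.2, 193.6, 103.4]
ee_rot: [[0.996, 0.087, 0.0], [0.087, -0.996, -0.001], [0.0, 0.001, -1.0]]
force: [0.4, 0.9, 0.3]
grip_width: 87.7
clock: 4.72
eef_pos: [599.2, 193.7, 103.4]
ee_rot: [[0.996, 0.087, 0.0], [0.087, -0.996, -0.001], [0.0, 0.001, -1.0]]
force: [-0.3, -0.2, -0.0]
grip_width: 40.1
```

```bash

python3 -m inch '[[0,0,-6,0,0,0,1],[0,0,-15,0,0,0,1],[0,0,-30,0,0,0,1],[0,0,-50,0,0,0,1],[0,0,-65,0,0,0,1],[0,0,-70,0,0,0,1],[0,0,-70,0,0,0,1]]'
python3 -c "
from h import *
go(590,-8,60,5)"
```

```text
clock: 5.3
eef_pos: [599.8, 193.9, 175.0]
ee_rot: [[0.996, 0.087, 0.003], [0.087, -0.996, -0.0], [0.003, 0.0, -1.0]]
force: [0.8, 0.0, -5.8]
grip_width: 39.6
clock 5.30 tcp [599.8 193.9 175. ] yaw 5.0 grip 39.6 F [ 0.8  0.  -5.8]
ROW [-27.5 200.3  53.7] [ 0.    -0.003 -0.   ] dist 209
```

```bash

python3 -m inch '[[-2,10,0,0,0,0,1],[-5,30,0,0,0,0,1],[-8,60,0,0,0,0,1],[-12,90,0,0,0,0,1],[-16,120,0,0,0,0,1],[-20,150,10,0,0,0,1],[-24,175,25,0,0,0,1],[-27,192,40,0,0,0,1],[-27,200,50,0,0,0,1],[-27,200,53,0,0,0,1]]'
python3 -c "
from h import *
go(590,-8,39.5,5)"
```

```text
clock: 6.13
eef_pos: [588.6, -11.2, 119.3]
ee_rot: [[0.997, 0.083, -0.002], [0.083, -0.997, -0.002], [-0.002, 0.002, -1.0]]
force: [-0.6, 0.6, -4.7]
grip_width: 39.7
clock 6.13 tcp [588.6 -11.2 119.3] yaw 4.8 grip 39.7 F [-0.6  0.6 -4.7]
ROW [ 1.7 -3.1 18.5] [ 0.002  0.002 -0.004] dist 19
```

```bash

python3 -m inch '[[0,0,5,0,0,0,1],[0,0,10,0,0,0,1],[0,0,14,0,0,0,1],[0,0,17,0,0,0,1],[0,0,17.5,0,0,0,1],[0,0,17.5,0,0,0,1],[0,0,17.5,0,0,0,1]]'
```

```text
clock: 6.72
eef_pos: [588.8, -10.7, 102.1]
ee_rot: [[0.997, 0.084, -0.001], [0.084, -0.997, -0.002], [-0.002, 0.002, -1.0]]
force: [-0.2, -0.1, -6.6]
grip_width: 39.6
```

```bash

python3 -m inch '[[0,0,1,0,0,0,1],[0,0,2,0,0,0,1],[0,0,2,0,0,0,1],[0,0,2,0,0,0,1]]'
```

```text
clock: 7.05
eef_pos: [589.2, -10.6, 100.5]
ee_rot: [[0.997, 0.084, -0.001], [0.084, -0.997, -0.002], [-0.001, 0.002, -1.0]]
force: [-0.4, 0.8, -4.6]
grip_width: 39.8
```

Nearly touching (-6.6 to -4.6 N), so I release.

```bash

python3 -m inch '[[0,0,0.5,0,0,0,0.9],[0,0,0.5,0,0,0,0.6],[0,0,0.5,0,0,0,0.4],[0,0,0.5,0,0,0,0.2],[0,0,0.5,0,0,0,0],[0,0,0.5,0,0,0,0],[0,0,0.5,0,0,0,0]]'
python3 -c "
from h import *
go(619,-230.3,100,-6.6)"
```

```text
clock: 7.63
eef_pos: [589.3, -10.6, 100.0]
ee_rot: [[0.997, 0.084, -0.0], [0.084, -0.997, -0.002], [-0.0, 0.002, -1.0]]
force: [-0.0, 0.5, 0.2]
grip_width: 70.1
clock 7.63 tcp [589.3 -10.6 100. ] yaw 4.8 grip 70.1 F [-0.   0.5  0.2]
ROW [ 11.2 221.5 -60.9] [0.002 0.    0.199] dist 230
```

```bash

python3 -m inch '[[0,0,-10,0,0,0,0],[0,0,-30,0,0,0,0],[0,0,-60,0,0,0,0],[0,0,-75,0,0,0,0],[0,0,-75,0,0,0,0],[0,25,-75,0,0,0.03,0],[4,60,-75,0,0,0.07,0],[8,100,-75,0,0,0.12,0],[10,140,-75,0,0,0.16,0],[11,180,-75,0,0,0.2,0]]'
python3 -m inch '[[0,25,0,0,0,0.02,0],[0,42,0,0,0,0.02,0],[0,42,0,0,0,0.02,0],[0,42,0,0,0,0.02,0]]'
python3 - <<'E'
from h import *
snap("side","s1")
go(619,-230.3,42,-6.6)
E
```

```text
clock: 8.47
eef_pos: [615.3, -190.5, 175.2]
ee_rot: [[0.993, -0.117, -0.0], [-0.117, -0.993, -0.002], [-0.0, 0.002, -1.0]]
force: [0.5, -0.2, 0.1]
grip_width: 88.1
clock: 8.8
eef_pos: [609.8, -232.9, 174.7]
ee_rot: [[0.99, -0.139, -0.001], [-0.139, -0.99, -0.001], [-0.001, 0.001, -1.0]]
force: [0.1, 1.2, -0.4]
grip_width: 88.0
clock 8.85 tcp [ 610.3 -231.1  174.9] yaw -7.9 grip 87.8 F [0.7 0.1 0.7]
ROW [ 8.5 -2.  71.6] [ 0.     0.001 -0.022] dist 72
```

View pics/s1.png

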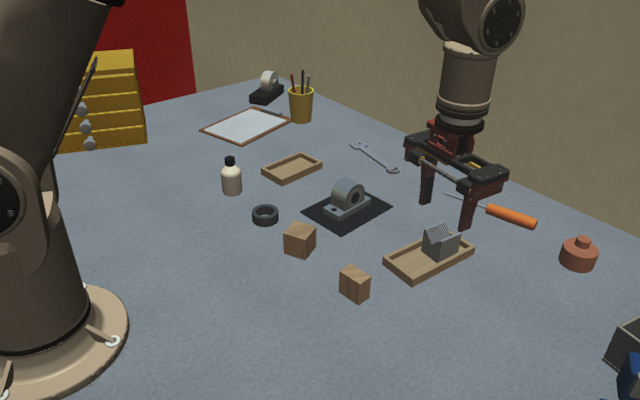

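The bearing stands upright on the mat (347,207), the short tray (292,167) is empty, and the gripper is above the V-block (440,243). I go down and grasp it.

```bash

python3 -m inch '[[4,-1,15,0,0,-0.02,0],[8,-2,35,0,0,-0.02,0],[8,-2,52,0,0,-0.02,0],[8,-2,62,0,0,-0.02,0],[8,-2,68,0,0,-0.02,0],[8,-2,71.5,0,0,-0.02,0],[8,-2,71.5,0,0,-0.02,0],[8,-2,71.5,0,0,-0.02,0]]'
python3 -c "
from h import *
go(619,-230.3,42,-6.6)"
```

```text
clock: 9.52
eef_pos: [618.9, -230.0, 103.9]
ee_rot: [[0.993, -0.116, -0.0], [-0.116, -0.993, -0.0], [0.0, 0.0, -1.0]]
force: [0.0, -0.1, 0.4]
grip_width: 87.8
clock 9.52 tcp [ 618.9 -230.   103.9] yaw -6.7 grip 87.8 F [ 0.  -0.1  0.4]
ROW [0.2 0.3 0.6] [ 0.    -0.    -0.001] dist 1
```

```bash

python3 -m inch '[[0,0,0.5,0,0,0,0.3],[0,0,0.5,0,0,0,0.4],[0,0,0.5,0,0,0,0.5],[0,0,0.5,0,0,0,0.6],[0,0,0.5,0,0,0,0.7],[0,0,0.5,0,0,0,0.8],[0,0,0.5,0,0,0,0.9],[0,0,0.5,0,0,0,1],[0,0,0.5,0,0,0,1],[0,0,0.5,0,0,0,1]]'
python3 -m inch '[[0,0,-6,0,0,0,1],[0,0,-15,0,0,0,1],[0,0,-30,0,0,0,1],[0,0,-50,0,0,0,1],[0,0,-75,0,0,0,1],[0,0,-90,0,0,0,1],[0,0,-95,0,0,0,1],[0,0,-95,0,0,0,1]]'
python3 - <<'E'
import numpy as np
from h import *
go(597.6,193.7,132,4.7)
E
```

```text
clock: 10.35
eef_pos: [618.9, -230.1, 103.4]
ee_rot: [[0.993, -0.116, -0.0], [-0.116, -0.993, -0.001], [0.0, 0.001, -1.0]]
force: [-0.3, 0.2, 1.2]
grip_width: 45.7
clock: 11.02
eef_pos: [619.4, -230.1, 200.0]
ee_rot: [[0.993, -0.116, 0.002], [-0.116, -0.993, -0.001], [0.002, 0.001, -1.0]]
force: [-0.3, 0.2, -5.7]
grip_width: 45.8
clock 11.02 tcp [ 619.4 -230.1  200. ] yaw -6.7 grip 45.8 F [-0.3  0.2 -5.7]
ROW [ -71.  -418.4    6.1] [ 0.001 -0.002 -0.199] dist 424
```

```bash

python3 -m inch '[[-2,-10,2,0,0,0,1],[-5,-30,4,0,0,-0.02,1],[-10,-60,6,0,0,-0.04,1],[-14,-95,6,0,0,-0.06,1],[-18,-130,6,0,0,-0.08,1],[-23,-165,6,0,0,-0.1,1],[-27,-200,6,0,0,-0.12,1],[-31,-235,6,0,0,-0.14,1],[-35,-270,6,0,0,-0.16,1],[-39,-305,6,0,0,-0.18,1]]'
python3 -c "
from h import *
go(626.5,196.1,80,4.7)"
```

```text
clock: 11.85
eef_pos: [613.9, 81.3, 192.0]
ee_rot: [[0.998, 0.067, -0.001], [0.067, -0.998, -0.001], [-0.001, 0.001, -1.0]]
force: [0.7, 1.4, -5.8]
grip_width: 45.9
clock 11.85 tcp [613.9  81.3 192. ] yaw 3.9 grip 45.9 F [ 0.7  1.4 -5.8]
ROW [  20.3 -113.7   50.6] [ 0.001  0.001 -0.015] dist 126
```

```bash

python3 -m inch '[[5,-30,0,0,0,-0.01,1],[10,-60,0,0,0,-0.015,1],[15,-90,10,0,0,-0.015,1],[20,-108,25,0,0,-0.015,1],[20,-114,40,0,0,-0.015,1],[20,-114,50,0,0,-0.015,1],[20,-114,50,0,0,-0.015,1],[20,-114,50,0,0,-0.015,1]]'
python3 -c "
from h import *
go(626.5,196.1,42.5,4.7)
p,d,k=snap('wrist','w3')
W=cloud('wrist',d,k)
for lo,hi in((12,24),): comps(W,lo,hi,200)"
```

```text
clock: 12.52
eef_pos: [625.1, 194.6, 140.4]
ee_rot: [[0.997, 0.081, -0.004], [0.081, -0.997, -0.003], [-0.004, 0.003, -1.0]]
force: [0.5, -1.0, -5.4]
grip_width: 45.7
clock 12.52 tcp [625.1 194.6 140.4] yaw 4.7 grip 45.7 F [ 0.5 -1.  -5.4]
ROW [ 1.7 -1.5 36.6] [ 0.003  0.004 -0.001] dist 37
[ 263  173  104   56 1876] rect c [640.6 197.1] size [41.8 76.3] ang 5.2 z 12.7..19.2
[ 529  221   81   69 2499] rect c [609.8  -8.1] size [59.7 47.8] ang 5.7 z 12.5..22.8
```

View pics/w3.png

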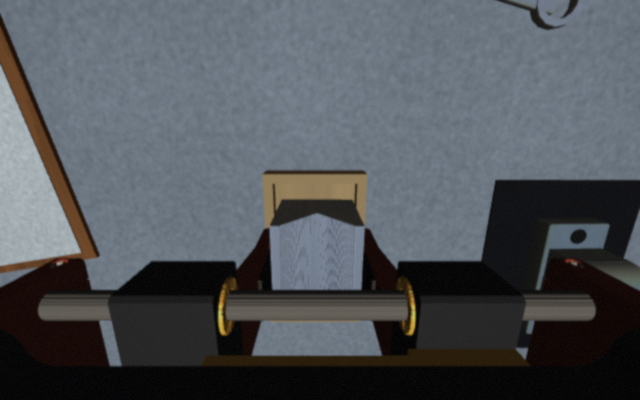

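The V-block is held between the jaws (317,235) over the far half of the tray (315,185). I check the end gap before lowering.

```bash
python3 - <<'E'
from h import *
p,d,k=snap('wrist','w3b'); W=cloud('wrist',d,k)
a=np.radians(4.7);ex=np.array([np.cos(a),np.sin(a)]);ey=np.array([-ex[1],ex[0]])
L=(W[...,:2]-[597.6,193.7])
X=L@ex;Y=L@ey;z=W[...,2]
s=get_state();print(s["eef_pos"],(s["eef_pos"][:2]-[597.6,193.7])@ex,(s["eef_pos"][:2]-[597.6,193.7])@ey)
m=(z>12)&(z<20)&(abs(Y)<45)&(abs(X)<80); print("tray X max",np.nanpercentile(X[m],[95,99,99.8]),"Y",np.nanpercentile(Y[m],[.5,2,98,99.5]))
m=(z>50)&(z<97)&(abs(Y)<30)&(np.arange(400)[:,None]<260); print("vb X",np.nanpercentile(X[m],[1,50,98,99.8]),"Y",np.nanpercentile(Y[m],[1,99]), "z",np.nanpercentile(z[m],[1,99]))
E
```

```text
[626.57982687 194.70897877 142.28348437] 28.965053138099293 -1.3689778304431546
tray X max [63.38393692 63.61639899 63.6915872 ] Y [-38.1535123  -37.70207491  37.23792258  37.67931866]
vb X [27.97790134 45.53188429 53.14540412 53.42318208] Y [-28.56855191  28.78968907] z [51.6563477  95.44516724]
```

```bash
python3 -c "
from h import *
go(626.5,196.0,42.5,4.7)"
python3 -m inch '[[0,-0.5,8,0,0,0,1],[0,-1,17,0,0,0,1],[0,-1,26,0,0,0,1],[0,-1,32,0,0,0,1],[0,-1,35,0,0,0,1],[0,-1,35.5,0,0,0,1],[0,-1,35.5,0,0,0,1],[0,-1,35.5,0,0,0,1]]'
python3 -c "
from h import *
go(626.5,196.0,42,4.7)"
```

```text
clock 12.62 tcp [626.6 194.7 142.3] yaw 4.6 grip 45.8 F [-0.4 -0.2 -4.8]
ROW [ 0.  -1.4 38.5] [ 0.002  0.001 -0.002] dist 39
clock: 13.28
eef_pos: [626.7, 195.8, 107.0]
ee_rot: [[0.997, 0.08, 0.0], [0.08, -0.997, -0.001], [-0.0, 0.001, -1.0]]
force: [0.2, 0.4, -5.5]
grip_width: 45.9
clock 13.28 tcp [626.7 195.8 107. ] yaw 4.6 grip 45.9 F [ 0.2  0.4 -5.5]
ROW [-0.2 -0.2  3.7] [ 0.001  0.    -0.002] dist 4
```

```bash

python3 -m inch '[[0,0,1,0,0,0,1],[0,0,2,0,0,0,1],[0,0,3,0,0,0,1],[0,0,3.5,0,0,0,1],[0,0,3.5,0,0,0,1],[0,0,3.5,0,0,0,1]]'
```

```text
clock: 13.78
eef_pos: [626.7, 195.8, 103.5]
ee_rot: [[0.997, 0.08, -0.0], [0.08, -0.997, -0.001], [-0.0, 0.001, -1.0]]
force: [-0.5, -0.2, -5.7]
grip_width: 45.7
```

```bash

python3 -m inch '[[0,0,0.5,0,0,0,1],[0,0,1,0,0,0,1],[0,0,1,0,0,0,1]]'
python3 -m inch '[[0,0,0.3,0,0,0,0.9],[0,0,0.3,0,0,0,0.6],[0,0,0.3,0,0,0,0.4],[0,0,0.3,0,0,0,0.2],[0,0,0.3,0,0,0,0],[0,0,0.3,0,0,0,0],[0,0,0.3,0,0,0,0]]'
python3 -m inch '[[0,0,-10,0,0,0,0],[0,0,-30,0,0,0,0],[0,0,-60,0,0,0,0],[0,0,-95,0,0,0,0],[0,0,-125,0,0,0,0],[0,0,-125,0,0,0,0],[0,0,-125,0,0,0,0]]'
python3 - <<'E'
from h import *
p,d,k=snap('wrist','w4'); W=cloud('wrist',d,k)
for lo,hi in((12,24),(36,100)): comps(W,lo,hi,100)
go(590,-8,100,5)
E
```

```text
clock: 14.03
eef_pos: [626.8, 195.8, 103.4]
ee_rot: [[0.997, 0.08, 0.0], [0.08, -0.997, -0.001], [0.0, 0.001, -1.0]]
force: [-3.3, -2.4, 4.9]
grip_width: 45.8
clock: 14.62
eef_pos: [627.1, 195.9, 103.2]
ee_rot: [[0.997, 0.08, 0.001], [0.08, -0.997, -0.001], [0.001, 0.001, -1.0]]
force: [0.2, -0.3, 0.3]
grip_width: 75.2
clock: 15.2
eef_pos: [628.0, 196.6, 231.2]
ee_rot: [[0.997, 0.08, 0.006], [0.08, -0.997, 0.001], [0.006, -0.0, -1.0]]
force: [0.9, 0.2, -0.1]
grip_width: 87.9
[ 83   0  39  29 343] rect c [779.  405.1] size [10.7 43.8] ang 34.7 z 12.2..23.6
[ 281  163   73  110 2398] rect c [598.2 193.5] size [125.7  76.2] ang 4.7 z 12.8..19.4
[ 473  198   54   64 1338] rect c [601.6  -8.8] size [75.4 46.5] ang 5.6 z 12.7..23.1
[630 266  10  25 126] rect c [ 556.5 -185. ] size [28.   5.9] ang 5.4 z 12.1..19.0
[285 324  35  19 225] rect c [452.5 200.6] size [18.9 42.3] ang 2.9 z 12.2..23.7
[387 330  45  26 631] rect c [444.1  64.3] size [54.  36.1] ang 86.7 z 12.5..23.1
[   0    0  103   23 1363] rect c [772.3 407.9] size [12.  43.5] ang 23.2 z 37.0..89.1
[ 293  176   50   54 2422] rect c [627.  195.7] size [48.7 46.1] ang 4.2 z 36.4..56.9
[ 488  222   66   40 2260] rect c [597.6  -9.4] size [43.7 42.4] ang 5.7 z 37.5..69.0
[282 337  38  29 664] rect c [451.4 201.9] size [21.  42.4] ang 10.5 z 36.7..60.6
clock 15.25 tcp [627.1 196.1 229.2] yaw 4.6 grip 87.9 F [ 0.6 -0.   0.6]
ROW [-53.5 200.4  67.9] [ 0.001 -0.002 -0.007] dist 218
```

View pics/w4.png

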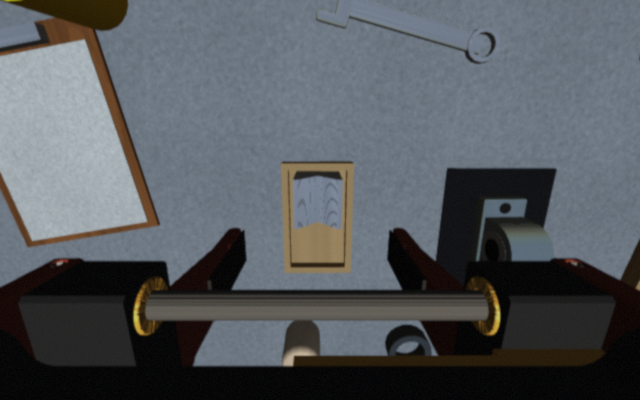

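V-block sits flat (top z 56) at the far end of the short tray (317,203). Back to the bearing on the mat.

```bash

python3 -m inch '[[-10,30,0,0,0,0,0],[-20,70,10,0,0,0,0],[-30,110,20,0,0,0,0],[-40,150,30,0,0,0,0],[-50,180,40,0,0,0,0],[-54,202,50,0,0,0,0],[-54,202,60,0,0,0,0],[-54,202,60,0,0,0,0],[-54,202,60,0,0,0,0]]'
python3 -c "
from h import *
go(589.4,-10.4,39,5)"
```

```text
clock: 16.0
eef_pos: [588.8, -8.6, 168.0]
ee_rot: [[0.997, 0.081, -0.0], [0.081, -0.997, 0.0], [-0.0, -0.0, -1.0]]
force: [0.6, -0.2, -0.2]
grip_width: 87.8
clock 16.00 tcp [588.8  -8.6 168. ] yaw 4.7 grip 87.8 F [ 0.6 -0.2 -0.2]
ROW [ 0.5  1.9 67.7] [-0.     0.    -0.006] dist 68
```

```bash

python3 -m inch '[[0,2,15,0,0,-0.005,0],[0.5,2,35,0,0,-0.005,0],[0.5,2,50,0,0,-0.005,0],[0.5,2,60,0,0,-0.005,0],[0.5,2,67,0,0,-0.005,0],[0.5,2,67.5,0,0,-0.005,0],[0.5,2,67.5,0,0,-0.005,0],[0.5,2,67.5,0,0,-0.005,0]]'
python3 -m inch '[[0,0,0,0,0,0,0.3],[0,0,0,0,0,0,0.4],[0,0,0,0,0,0,0.5],[0,0,0,0,0,0,0.6],[0,0,0,0,0,0,0.7],[0,0,0,0,0,0,0.8],[0,0,0,0,0,0,0.9],[0,0,0,0,0,0,1],[0,0,0,0,0,0,1],[0,0,0,0,0,0,1]]'
python3 -m inch '[[0,0,-6,0,0,0,1],[0,0,-15,0,0,0,1],[0,0,-30,0,0,0,1],[0,0,-50,0,0,0,1],[0,0,-65,0,0,0,1],[0,0,-70,0,0,0,1],[0,0,-70,0,0,0,1]]'
python3 - <<'E'
from h import *
a=np.radians(-3.6); ex=np.array([np.cos(a),np.sin(a)])
t=np.array([596.2,-225.9])+ex*(73-50-3.5); print(t)
go(t[0],t[1],105,-3.6)
E
```

```text
clock: 16.67
eef_pos: [590.1, -10.1, 101.3]
ee_rot: [[0.996, 0.087, 0.001], [0.087, -0.996, 0.0], [0.001, -0.0, -1.0]]
force: [0.3, 0.0, -0.5]
grip_width: 87.7
clock: 17.5
eef_pos: [590.0, -10.3, 101.2]
ee_rot: [[0.996, 0.086, 0.001], [0.086, -0.996, 0.0], [0.001, -0.0, -1.0]]
force: [0.3, -1.1, 1.0]
grip_width: 39.9
clock: 18.08
eef_pos: [590.6, -10.2, 172.8]
ee_rot: [[0.996, 0.086, 0.003], [0.086, -0.996, 0.0], [0.003, 0.0, -1.0]]
force: [0.3, 0.3, -6.0]
grip_width: 39.7
[ 615.6615212  -227.12441513]
clock 18.08 tcp [590.6 -10.2 172.8] yaw 5.0 grip 39.7 F [ 0.3  0.3 -6. ]
ROW [  6.2 218.2   6.6] [-0.    -0.003  0.149] dist 218
```

```bash

python3 -m inch '[[0,10,0,0,0,0.01,1],[1,30,0,0,0,0.02,1],[2,60,0,0,0,0.04,1],[3,90,0,0,0,0.07,1],[4,120,0,0,0,0.1,1],[5,150,0,0,0,0.12,1],[6,180,0,0,0,0.14,1],[6,205,0,0,0,0.149,1],[6,218,5,0,0,0.149,1],[6,218,6,0,0,0.149,1]]'
python3 -c "
from h import *
go(615.7,-227.1,90,-3.6)"
```

```text
clock: 18.92
eef_pos: [613.6, -232.1, 164.6]
ee_rot: [[0.998, -0.069, 0.0], [-0.069, -0.998, -0.002], [0.0, 0.002, -1.0]]
force: [-0.6, -0.4, -5.7]
grip_width: 39.9
clock 18.92 tcp [ 613.6 -232.1  164.6] yaw -3.9 grip 39.9 F [-0.6 -0.4 -5.7]
ROW [ 1.8 -5.2 13.3] [ 0.002 -0.    -0.006] dist 14
```

```bash

python3 -m inch '[[1,-3,8,0,0,-0.005,1],[2,-5,16,0,0,-0.005,1],[2,-5,24,0,0,-0.005,1],[2,-5,30,0,0,-0.005,1],[2,-5,30,0,0,-0.005,1],[2,-5,30,0,0,-0.005,1]]'
python3 - <<'E'
from h import *
p,d,k=snap('wrist','w5'); W=cloud('wrist',d,k)
c=np.array([596.2,-225.9]);a=np.radians(-3.6);ex=np.array([np.cos(a),np.sin(a)]);ey=np.array([-ex[1],ex[0]])
L=(W[...,:2]-c); X=L@ex;Y=L@ey;z=W[...,2]; r=np.arange(400)[:,None]
s=get_state();q=s["eef_pos"][:2]-c;print(s["eef_pos"],q@ex,q@ey)
m=(z>13)&(z<20)&(abs(Y)<45)&(abs(X)<95)&(r<260); print("tray X max",np.nanpercentile(X[m],[95,99,99.8]),"Y",np.nanpercentile(Y[m],[.5,2,98,99.5]))
m=(z>45)&(z<60)&(abs(Y)<35)&(X>30)&(r<260); print("foot X",np.nanpercentile(X[m],[98,99.8]),"Y",np.nanpercentile(Y[m],[1,99]),"z",np.nanpercentile(z[m],[1,50,99]))
Q=np.argwhere(m)
print(cv2.minAreaRect(np.stack([X[m],Y[m]],1).astype(np.float32)))
go(615.7,-227.1,42.5,-3.6)
E
```

```text
clock: 19.42
eef_pos: [615.7, -226.4, 134.0]
ee_rot: [[0.998, -0.062, -0.001], [-0.062, -0.998, -0.001], [-0.001, 0.001, -1.0]]
force: [0.1, 0.0, -5.3]
grip_width: 39.9
[ 616.06289125 -226.81162977  134.59536286] 19.880938074279072 0.33737038322164553
tray X max [79.97802284 80.5814168  80.6541439 ] Y [-37.7684872  -37.50868417  37.67089581  37.99153774]
foot X [68.80956918 68.9607422 ] Y [-22.01855064  23.59554077] z [45.93173534 51.50983475 59.01366127]
((49.59739303588867, 0.7266387939453125), (38.81707763671875, 57.86417007446289), 0.12498458474874496)
clock 19.47 tcp [ 616.1 -226.8  134.6] yaw -3.6 grip 40.1 F [-0.2  0.5 -5.5]
ROW [-0.4  0.3 30.8] [ 0.002 -0.     0.   ] dist 31
```

View pics/w5.png

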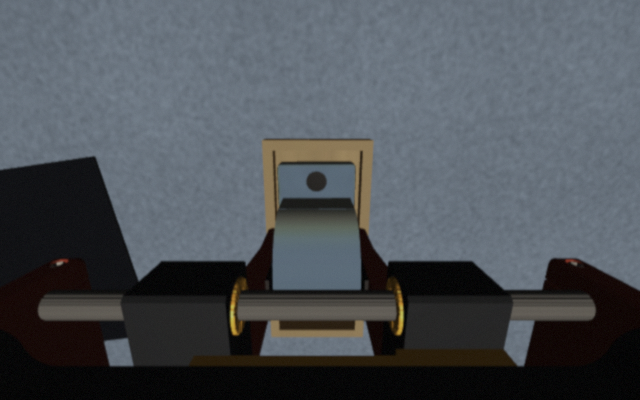

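The bearing foot (316,180) is square in the tray, with 4.6 mm to the end wall. I lower it, 1 mm further forward.

```bash

python3 -m inch '[[1,0.5,6,0,0,0,1],[1,0.5,13,0,0,0,1],[1,0.5,20,0,0,0,1],[1,0.5,25,0,0,0,1],[1,0.5,27,0,0,0,1],[1,0.5,28,0,0,0,1],[1,0.5,28,0,0,0,1],[1,0.5,28,0,0,0,1]]'
python3 -m inch '[[0,0,1,0,0,0,1],[0,0,2,0,0,0,1],[0,0,2.5,0,0,0,1],[0,0,2.5,0,0,0,1]]'
```

```text
clock: 20.13
eef_pos: [617.2, -227.5, 106.7]
ee_rot: [[0.998, -0.063, 0.001], [-0.063, -0.998, -0.002], [0.001, 0.002, -1.0]]
force: [-0.3, 0.3, -4.6]
grip_width: 40.0
clock: 20.47
eef_pos: [617.3, -227.5, 104.3]
ee_rot: [[0.998, -0.063, 0.001], [-0.063, -0.998, -0.002], [0.001, 0.002, -1.0]]
force: [0.2, -0.1, -5.4]
grip_width: 39.6
```

```bash

python3 -m inch '[[0,0,0.5,0,0,0,1],[0,0,1,0,0,0,1],[0,0,1,0,0,0,1]]'
python3 -m inch '[[0,0,0.3,0,0,0,0.9],[0,0,0.3,0,0,0,0.6],[0,0,0.3,0,0,0,0.4],[0,0,0.3,0,0,0,0.2],[0,0,0.3,0,0,0,0],[0,0,0.3,0,0,0,0],[0,0,0.3,0,0,0,0]]'
python3 -m inch '[[0,0,-10,0,0,0,0],[0,0,-30,0,0,0,0],[0,0,-60,0,0,0,0],[-25,0,-95,0,0,0,0],[-55,0,-135,0,0,0,0],[-85,0,-160,0,0,0,0],[-115,0,-160,0,0,0,0],[-115,0,-160,0,0,0,0],[-115,0,-160,0,0,0,0]]'
python3 - <<'E'
from h import *
p,d,k=snap('wrist','w6'); W=cloud('wrist',d,k)
for lo,hi in((12,24),(30,100)): print(lo,hi);comps(W,lo,hi,100)
go(425.4,-210,60,4.4)
E
```

```text
clock: 20.72
eef_pos: [617.3, -227.5, 104.3]
ee_rot: [[0.998, -0.063, 0.001], [-0.063, -0.998, -0.002], [0.001, 0.002, -1.0]]
force: [-3.8, 1.4, 5.0]
grip_width: 40.0
clock: 21.3
eef_pos: [617.6, -227.6, 104.1]
ee_rot: [[0.998, -0.063, 0.001], [-0.063, -0.998, -0.002], [0.002, 0.002, -1.0]]
force: [-0.0, -0.0, -1.0]
grip_width: 69.6
clock: 22.05
eef_pos: [501.4, -220.4, 265.5]
ee_rot: [[0.998, -0.064, 0.003], [-0.064, -0.998, -0.003], [0.003, 0.003, -1.0]]
force: [0.4, -0.0, 0.2]
grip_width: 87.8
12 24
[ 278   19   75  156 3769] rect c [ 596.5 -225.9] size [ 76.2 160.7] ang 86.2 z 13.6..22.9
[295 105  42  25 789] rect c [ 580.1 -225.4] size [45.5 25.3] ang 86.1 z 20.4..23.5
[166 228  47  24 172] rect c [447.3 -59.2] size [54.9 25.6] ang 78.2 z 12.2..23.7
[ 69 231  50  31 802] rect c [441.9  64. ] size [54.4 41.3] ang 86.7 z 12.4..23.2
[292 233  37   9 125] rect c [ 438.5 -209.1] size [ 1.6 45.1] ang 4.8 z 12.3..23.4
[  0 244  10  26 188] rect c [435.8 181. ] size [ 9.1 33.8] ang 77.0 z 12.3..22.8
30 100
[ 293   44   45   67 2867] rect c [ 616.2 -227.7] size [40.1 59.6] ang 86.8 z 48.4..72.6
[ 154  233   53   50 1315] rect c [431.7 -57.5] size [39.7 46.7] ang 24.9 z 31.7..49.4
[ 291  238   42   33 1094] rect c [ 425.3 -210.2] size [29.1 46.1] ang 5.8 z 31.5..49.3
clock 22.10 tcp [ 502.6 -220.2  264.9] yaw -3.6 grip 87.7 F [ 0.3 -0.4  0.1]
ROW [-78.2  -5.6 143.4] [ 0.003 -0.003 -0.14 ] dist 163
```

View pics/w6.png

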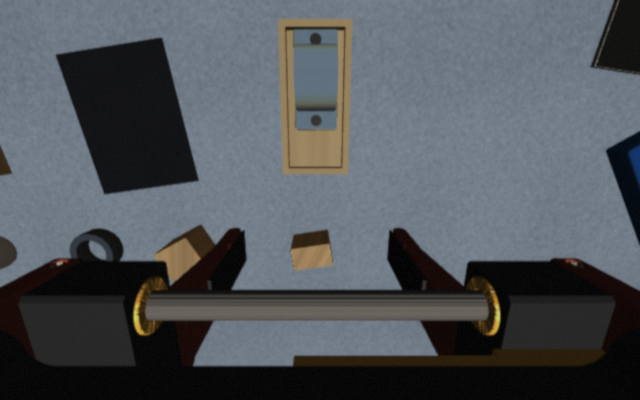

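The bearing (316,80) stands upright at the far end of the long tray, leaving a clear gap at (315,150). The thin block is at (311,250). Swap done, so next the thin block.

```bash

python3 -m inch '[[-25,-2,20,0,0,-0.04,0],[-55,-4,50,0,0,-0.09,0],[-78,-6,80,0,0,-0.14,0],[-78,-6,105,0,0,-0.14,0],[-78,-6,125,0,0,-0.14,0],[-78,-6,135,0,0,-0.14,0],[-78,-6,135,0,0,-0.14,0],[-78,-6,135,0,0,-0.14,0]]'
python3 -c "
from h import *
go(425.4,-210.1,36.5,5)"
```

```text
clock: 22.77
eef_pos: [426.7, -209.4, 129.5]
ee_rot: [[0.997, 0.077, 0.003], [0.077, -0.997, -0.002], [0.003, 0.003, -1.0]]
force: [-0.1, 0.3, 1.0]
grip_width: 87.9
clock 22.77 tcp [ 426.7 -209.4  129.5] yaw 4.4 grip 87.9 F [-0.1  0.3  1. ]
ROW [-1.4  0.5 31.7] [ 0.003 -0.003 -0.01 ] dist 32
```

```bash

python3 -m inch '[[-1,0.5,8,0.003,-0.003,-0.01,0],[-1.4,0.5,18,0.003,-0.003,-0.01,0],[-1.4,0.5,26,0.003,-0.003,-0.01,0],[-1.4,0.5,31.5,0.003,-0.003,-0.01,0],[-1.4,0.5,31.5,0.003,-0.003,-0.01,0],[-1.4,0.5,31.5,0.003,-0.003,-0.01,0]]'
python3 -m inch '[[0,0,0,0,0,0,0.3],[0,0,0,0,0,0,0.4],[0,0,0,0,0,0,0.5],[0,0,0,0,0,0,0.6],[0,0,0,0,0,0,0.7],[0,0,0,0,0,0,0.8],[0,0,0,0,0,0,0.9],[0,0,0,0,0,0,1],[0,0,0,0,0,0,1],[0,0,0,0,0,0,1]]'
python3 -m inch '[[0,0,-6,0,0,0,1],[0,0,-15,0,0,0,1],[0,0,-30,0,0,0,1],[0,0,-50,0,0,0,1],[0,0,-65,0,0,0,1],[0,0,-70,0,0,0,1],[0,0,-70,0,0,0,1]]'
python3 - <<'E'
from h import *
go(545,-222.7,85,-3.6)
E
```

```text
clock: 23.27
eef_pos: [425.1, -210.0, 97.7]
ee_rot: [[0.996, 0.087, -0.001], [0.087, -0.996, 0.001], [-0.001, -0.001, -1.0]]
force: [0.3, 0.5, 0.2]
grip_width: 87.6
clock: 24.1
eef_pos: [425.2, -210.1, 97.7]
ee_rot: [[0.996, 0.087, -0.001], [0.087, -0.996, 0.001], [-0.001, -0.001, -1.0]]
force: [-1.3, -0.4, 1.4]
grip_width: 45.4
clock: 24.68
eef_pos: [426.0, -210.5, 169.4]
ee_rot: [[0.996, 0.087, 0.002], [0.087, -0.996, -0.001], [0.002, 0.001, -1.0]]
force: [-0.1, -0.9, -0.7]
grip_width: 45.8
clock 24.68 tcp [ 426.  -210.5  169.4] yaw 5.0 grip 45.8 F [-0.1 -0.9 -0.7]
ROW [117.4  22.5  23.3] [ 0.001 -0.002  0.15 ] dist 122
```

```bash

python3 -m inch '[[12,2,0,0,0,0.02,1],[35,6,0,0,0,0.05,1],[60,12,5,0,0,0.09,1],[85,17,10,0,0,0.12,1],[105,21,18,0,0,0.14,1],[117,22.5,23,0,0,0.15,1],[117,22.5,23,0,0,0.15,1],[117,22.5,23,0,0,0.15,1]]'
python3 - <<'E'
from h import *
go(545,-222.7,42.5,-3.6)
p,d,k=snap('wrist','w7'); W=cloud('wrist',d,k)
c=np.array([596.4,-225.9]);a=np.radians(-3.7);ex=np.array([np.cos(a),np.sin(a)]);ey=np.array([-ex[1],ex[0]])
L=(W[...,:2]-c); X=L@ex;Y=L@ey;z=W[...,2]; r=np.arange(400)[:,None]
s=get_state();q=s["eef_pos"][:2]-c;print(s["eef_pos"],q@ex,q@ey)
m=(z>13)&(z<26)&(abs(Y)<18)&(X<5)&(X>-60)&(r<260); print("foot near end X",np.nanpercentile(X[m],[.2,1,5]))
m=(z>75)&(z<100)&(abs(Y)<35)&(X>-75)&(X<-20)&(r<270); print("blk X",np.nanpercentile(X[m],[1,98,99.8]),"Y",np.nanpercentile(Y[m],[1,99]),"z",np.nanpercentile(z[m],[1,50,99]))
E
```

```text
clock: 25.35
eef_pos: [543.6, -222.3, 145.5]
ee_rot: [[0.998, -0.062, -0.001], [-0.062, -0.998, 0.0], [-0.001, -0.0, -1.0]]
force: [-0.3, 0.3, -0.5]
grip_width: 45.8
clock 25.35 tcp [ 543.6 -222.3  145.5] yaw -3.5 grip 45.8 F [-0.3  0.3 -0.5]
ROW [ 1.4  0.4 41.7] [-0.     0.001  0.001] dist 42
[ 543.14401307 -222.54379832  145.9319512 ] -53.36156457014709 -0.08752569135510153
foot near end X [-28.86073276 -28.67121383 -27.91178014]
blk X [-52.70836197 -38.55969157 -38.35769765] Y [-30.57730486  31.24123205] z [75.68203887 94.98652387 99.07466621]
```

View pics/w7.png

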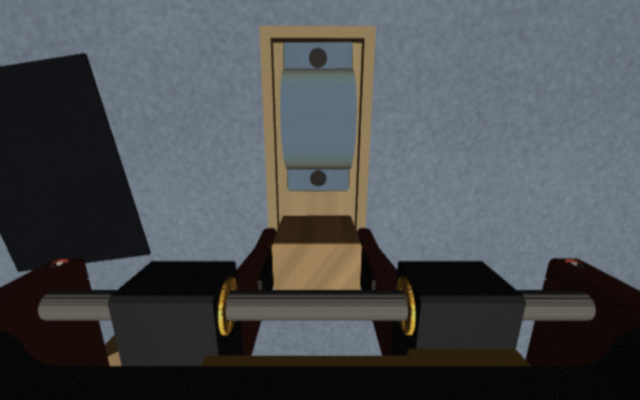

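The thin block (316,250) is in line with the gap behind the bearing foot (316,190). I lower it.

```bash

python3 -m inch '[[1,0,8,0,0,0,1],[1.4,0,17,0,0,0,1],[1.4,0,26,0,0,0,1],[1.4,0,34,0,0,0,1],[1.4,0,38,0,0,0,1],[1.4,0,40,0,0,0,1],[1.4,0,40,0,0,0,1],[1.4,0,40,0,0,0,1]]'
python3 -m inch '[[0,0,1,0,0,0,1],[0,0,2,0,0,0,1],[0,0,2,0,0,0,1]]'
```

```text
clock: 26.07
eef_pos: [544.6, -222.7, 106.0]
ee_rot: [[0.998, -0.062, -0.0], [-0.062, -0.998, -0.0], [-0.0, 0.0, -1.0]]
force: [0.2, 0.5, -0.4]
grip_width: 45.9
clock: 26.32
eef_pos: [544.7, -222.7, 104.1]
ee_rot: [[0.998, -0.062, -0.0], [-0.062, -0.998, -0.0], [-0.0, 0.0, -1.0]]
force: [-0.2, 0.0, -0.8]
grip_width: 45.9
```

```bash

python3 -m inch '[[0,0,0.5,0,0,0,1],[0,0,0.9,0,0,0,1],[0,0,0.9,0,0,0,1]]'
python3 -m inch '[[0,0,0,0,0,0,0.9],[0,0,0,0,0,0,0.6],[0,0,0,0,0,0,0.4],[0,0,0,0,0,0,0.2],[0,0,0,0,0,0,0],[0,0,0,0,0,0,0],[0,0,0,0,0,0,0]]'
python3 -m inch '[[0,0,-10,0,0,0,0],[0,0,-30,0,0,0,0],[0,0,-60,0,0,0,0],[0,0,-95,0,0,0,0],[-20,-20,-125,0,0,-0.1,0],[-40,-50,-150,0,0,-0.2,0],[-40,-75,-150,0,0,-0.3,0],[-40,-75,-150,0,0,-0.3,0],[-40,-75,-150,0,0,-0.3,0]]'
python3 - <<'E'
from h import *
p,d,k=snap('wrist','w8'); W=cloud('wrist',d,k)
for lo,hi in((12,24),(36,100)): print(lo,hi);comps(W,lo,hi,100)
go(430,-58,60,25)
E
```

```text
clock: 26.57
eef_pos: [544.8, -222.7, 103.8]
ee_rot: [[0.998, -0.062, 0.0], [-0.062, -0.998, -0.0], [0.0, 0.0, -1.0]]
force: [-1.8, 1.4, 4.3]
grip_width: 45.7
clock: 27.15
eef_pos: [544.8, -222.7, 103.8]
ee_rot: [[0.998, -0.062, -0.0], [-0.062, -0.998, -0.0], [0.0, 0.0, -1.0]]
force: [-0.1, 0.0, -1.0]
grip_width: 75.8
clock: 27.9
eef_pos: [509.8, -143.9, 255.1]
ee_rot: [[0.971, 0.238, 0.002], [0.238, -0.971, -0.001], [0.002, 0.001, -1.0]]
force: [0.1, -1.4, -0.0]
grip_width: 87.6
12 24
[   0    0   58   99 1846] rect c [583.1 179.5] size [93.7 56.3] ang 4.2 z 12.3..22.3
[ 351   41  122  167 4188] rect c [ 596.5 -225.8] size [ 76.5 160.9] ang 86.1 z 13.1..23.3
[420 144  20  32 245] rect c [ 572.6 -258.9] size [ 7.8 36.2] ang 86.2 z 12.7..19.3
[  1 158  32  39 408] rect c [444.8 189. ] size [43.8 24. ] ang 25.7 z 12.1..23.8
[ 103  185   51   46 1271] rect c [435.5  63.8] size [52.8 53.4] ang 51.3 z 12.7..23.3
[209 214  47  37 208] rect c [443.9 -64.6] size [62. 31.] ang 69.1 z 12.4..23.9
36 100
[  0   0  12  18 180] rect c [609.8 172.1] size [ 8.7 16.7] ang 61.0 z 36.2..45.9
[ 394   73   69   74 3422] rect c [ 616.4 -227.5] size [41.2 60. ] ang 86.5 z 39.9..72.6
[ 372  161   54   39 1351] rect c [ 544.7 -222.6] size [46.1 28.1] ang 86.4 z 39.2..55.3
[  0 166  12  34 269] rect c [440.2 181.9] size [36.8 11.6] ang 0.6 z 36.1..46.7
[199 221  45  34 633] rect c [437.7 -54.9] size [28.2 46.3] ang 26.7 z 37.1..49.3
clock 27.95 tcp [ 509.6 -145.3  254.4] yaw 13.6 grip 88.3 F [ 0.8 -0.2 -0.5]
ROW [ -56.9 -103.7  132.9] [ 0.001 -0.    -0.199] dist 178
```

View pics/w8.png

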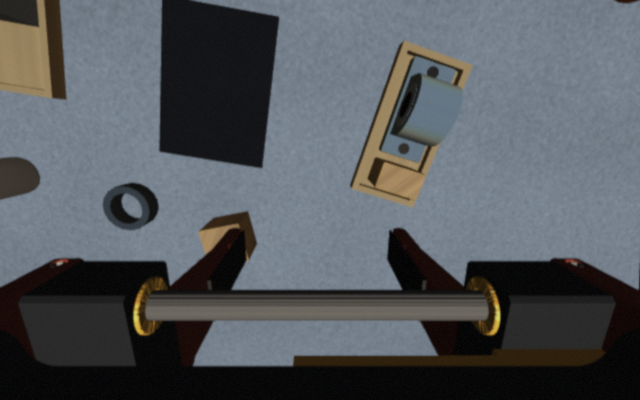

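The long tray is done: bearing at (430,110), thin block at (400,180), top z 55. Next the thick block, which shows partly at (228,236). All views agree on about (429,-59), yaw 25.5°.

```bash

python3 -m inch '[[-12,-22,15,0,0,-0.04,0],[-28,-50,45,0,0,-0.1,0],[-45,-80,75,0,0,-0.16,0],[-57,-104,105,0,0,-0.2,0],[-57,-104,120,0,0,-0.2,0],[-57,-104,120,0,0,-0.2,0],[-57,-104,120,0,0,-0.2,0]]'
python3 -c "
from h import *
go(429.2,-58.8,36.5,25.5)
snap('wrist','w9');snap('scene','c9')"
```

```text
clock: 28.53
eef_pos: [429.8, -58.6, 133.7]
ee_rot: [[0.907, 0.422, -0.002], [0.422, -0.907, -0.001], [-0.002, 0.0, -1.0]]
force: [0.5, -0.1, 0.2]
grip_width: 87.8
clock 28.53 tcp [429.8 -58.6 133.7] yaw 24.9 grip 87.8 F [ 0.5 -0.1  0.2]
ROW [-0.6 -0.1 35.9] [ 0.     0.002 -0.01 ] dist 36
```

View pics/w9.png

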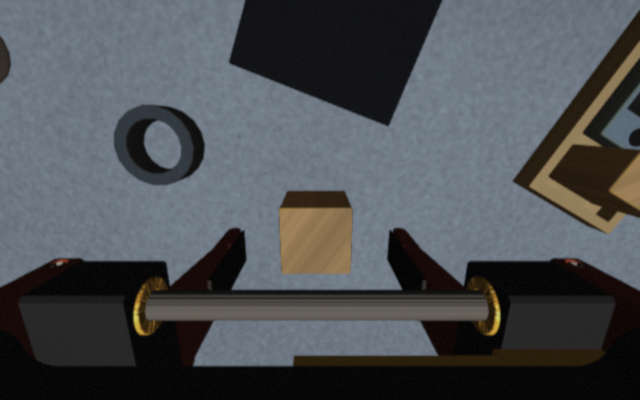

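View pics/c9.png

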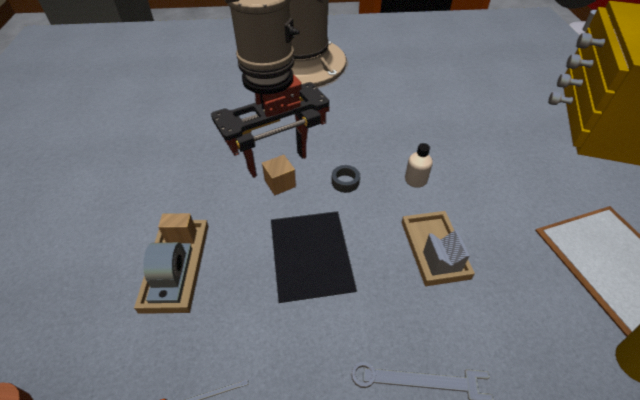

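The block (316,240) is square and centred between the jaws, and the ring (158,145) is well clear. Going down.

```bash

python3 -m inch '[[0,0,8,0,0,-0.01,0],[-0.6,0,18,0,0,-0.01,0],[-0.6,0,28,0,0,-0.01,0],[-0.6,0,34,0,0,-0.01,0],[-0.6,0,35.8,0,0,-0.01,0],[-0.6,0,35.8,0,0,-0.01,0],[-0.6,0,35.8,0,0,-0.01,0]]'
python3 -m inch '[[0,0,0,0,0,0,0.3],[0,0,0,0,0,0,0.4],[0,0,0,0,0,0,0.5],[0,0,0,0,0,0,0.6],[0,0,0,0,0,0,0.7],[0,0,0,0,0,0,0.8],[0,0,0,0,0,0,0.9],[0,0,0,0,0,0,1],[0,0,0,0,0,0,1],[0,0,0,0,0,0,1]]'
python3 -m inch '[[0,0,-6,0,0,0,1],[0,0,-15,0,0,0,1],[0,0,-30,0,0,0,1],[0,0,-50,0,0,0,1],[0,0,-65,0,0,0,1],[0,0,-70,0,0,0,1],[0,0,-70,0,0,0,1]]'
python3 - <<'E'
from h import *
a=np.radians(4.7)
x,y=598+np.cos(a)*-25.5,193.6+np.sin(a)*-25.5;print(x,y)
go(x,y,110,4.7)
E
```

```text
clock: 29.22
eef_pos: [431.0, -59.1, 99.2]
ee_rot: [[0.903, 0.43, 0.002], [0.43, -0.903, -0.001], [0.001, 0.002, -1.0]]
force: [0.9, -0.2, 0.7]
grip_width: 88.3
clock: 30.05
eef_pos: [431.0, -59.1, 99.2]
ee_rot: [[0.903, 0.43, 0.002], [0.43, -0.903, -0.001], [0.001, 0.002, -1.0]]
force: [-1.2, 0.2, 1.4]
grip_width: 45.7
clock: 30.63
eef_pos: [431.6, -59.2, 170.8]
ee_rot: [[0.903, 0.43, 0.006], [0.43, -0.903, -0.002], [0.004, 0.004, -1.0]]
force: [0.4, -0.1, -1.3]
grip_width: 45.7
572.58574663614 191.51056802993395
clock 30.63 tcp [431.6 -59.2 170.8] yaw 25.5 grip 45.7 F [ 0.4 -0.1 -1.3]
ROW [ 2.350e+02 -1.657e+02 -2.000e-01] [ 0.003 -0.005  0.362] dist 288
```

```bash

python3 -m inch '[[10,-7,0,0,0,0.02,1],[30,-21,0,0.003,-0.005,0.06,1],[58,-41,0,0.003,-0.005,0.1,1],[86,-61,0,0.003,-0.005,0.14,1],[114,-80,0,0.003,-0.005,0.18,1],[142,-100,0,0.003,-0.005,0.22,1],[170,-120,0,0.003,-0.005,0.26,1],[198,-140,0,0.003,-0.005,0.31,1],[222,-157,0,0.003,-0.005,0.35,1],[235,-166,0,0.003,-0.005,0.362,1]]'
python3 -c "
from h import *
go(572.6,191.5,85,4.7)"
```

```text
clock: 31.47
eef_pos: [572.9, 196.0, 170.0]
ee_rot: [[0.996, 0.084, -0.0], [0.084, -0.996, 0.001], [-0.0, -0.001, -1.0]]
force: [0.6, 0.9, -0.4]
grip_width: 46.1
clock 31.47 tcp [572.9 196.  170. ] yaw 4.8 grip 46.1 F [ 0.6  0.9 -0.4]
ROW [-0.7  4.4 23.7] [-0.001  0.     0.002] dist 24
```

```bash

python3 -m inch '[[0,3,8,0,0,0,1],[-0.7,4,16,0,0,0,1],[-0.7,4,24,0,0,0,1],[-0.7,4,24,0,0,0,1],[-0.7,4,24,0,0,0,1]]'
python3 - <<'E'
from h import *
p,d,k=snap('wrist','w10'); W=cloud('wrist',d,k)
c=np.array([597.9,193.6]);a=np.radians(4.7);ex=np.array([np.cos(a),np.sin(a)]);ey=np.array([-ex[1],ex[0]])
L=(W[...,:2]-c); X=L@ex;Y=L@ey;z=W[...,2]; r=np.arange(400)[:,None]
s=get_state();q=s["eef_pos"][:2]-c;print(s["eef_pos"],q@ex,q@ey)
m=(z>13)&(z<20)&(abs(Y)<45)&(abs(X)<80)&(r<260); print("tray X max",np.nanpercentile(X[m],[99,99.8]),"Y",np.nanpercentile(Y[m],[.5,99.5]))
m=(z>25)&(z<60)&(abs(Y)<20)&(X>-5)&(X<60)&(r<260); print("vb X",np.nanpercentile(X[m],[.2,1,99,99.8]))
m=(z>65)&(z<100)&(abs(Y)<20)&(X>-75)&(X<20)&(r<270); print("blk X",np.nanpercentile(X[m],[1,98,99.8]),"z",np.nanpercentile(z[m],[1,50,99]))
E
```

```text
clock: 31.88
eef_pos: [571.6, 189.9, 144.8]
ee_rot: [[0.997, 0.082, -0.003], [0.082, -0.997, -0.0], [-0.003, 0.0, -1.0]]
force: [-0.1, 0.5, -0.4]
grip_width: 46.0
[572.14283941 190.41630171 145.57320277] -25.931416711898326 -1.062489418287855
tray X max [62.77108298 62.83813836] Y [-38.13830143  37.76361217]
vb X [ 5.57736571  5.98225499 52.98064974 53.41331541]
blk X [-27.13452397  -5.26894713  -5.0367761 ] z [66.18125114 93.05061947 94.60990087]
```

View pics/w10.png

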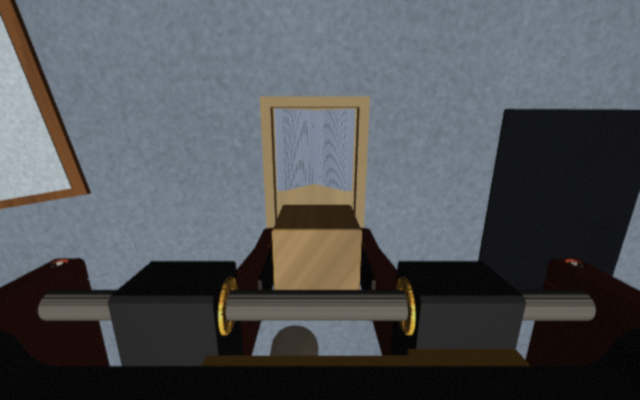

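The thick block (316,245) needs +2.7 mm along the tray and +1 mm sideways to sit mid-gap.

```bash

python3 -m inch '[[2,-1,5,0,0.003,0,1],[2.7,-1,10,0,0.003,0,1],[2.7,-1,18,0,0.003,0,1],[2.7,-1,26,0,0.003,0,1],[2.7,-1,33,0,0.003,0,1],[2.7,-1,37,0,0.003,0,1],[2.7,-1,38,0,0.003,0,1],[2.7,-1,38,0,0.003,0,1],[2.7,-1,38,0,0.003,0,1]]'
```

```text
clock: 32.68
eef_pos: [574.8, 191.8, 107.6]
ee_rot: [[0.997, 0.082, 0.002], [0.082, -0.997, 0.001], [0.002, -0.001, -1.0]]
force: [-0.3, -0.6, 0.4]
grip_width: 45.9
```

```bash

python3 -m inch '[[0,0,1,0,0,0,1],[0,0,2,0,0,0,1],[0,0,2,0,0,0,1],[0,0,2,0,0,0,1]]'
python3 -m inch '[[0,0,0.4,0,0,0,1],[0,0,0.8,0,0,0,1],[0,0,0.8,0,0,0,1]]'
```

```text
clock: 33.02
eef_pos: [574.8, 191.8, 105.8]
ee_rot: [[0.997, 0.082, 0.002], [0.082, -0.997, 0.001], [0.002, -0.001, -1.0]]
force: [-0.3, -0.5, -0.9]
grip_width: 46.0
clock: 33.27
eef_pos: [575.0, 191.8, 105.3]
ee_rot: [[0.997, 0.082, 0.002], [0.082, -0.997, 0.001], [0.002, -0.001, -1.0]]
force: [-1.2, -0.9, 3.6]
grip_width: 45.8
```

Contact. I release, go up and inspect.

```bash

python3 -m inch '[[0,0,0,0,0,0,0.9],[0,0,0,0,0,0,0.6],[0,0,0,0,0,0,0.4],[0,0,0,0,0,0,0.2],[0,0,0,0,0,0,0],[0,0,0,0,0,0,0],[0,0,0,0,0,0,0]]'
python3 -m inch '[[0,0,-10,0,0,0,0],[0,0,-30,0,0,0,0],[0,0,-60,0,0,0,0],[0,0,-95,0,0,0,0],[-10,30,-130,0,0,0,0],[-15,60,-160,0,0,0,0],[-20,60,-170,0,0,0,0],[-20,60,-170,0,0,0,0]]'
python3 - <<'E'
from h import *
p,d,k=snap('wrist','w11'); W=cloud('wrist',d,k)
for lo,hi in((12,20),(36,100)): print(lo,hi);comps(W,lo,hi,100)
p,d,k=snap('scene','c11'); W=cloud('scene',d,k); print("scene"); comps(W,40,100,100); comps(W,12,24,300)
p,d,k=snap('side','s11')
E
```

```text
clock: 33.85
eef_pos: [574.9, 191.8, 105.3]
ee_rot: [[0.997, 0.082, 0.002], [0.082, -0.997, 0.001], [0.002, -0.001, -1.0]]
force: [0.9, 0.2, -0.3]
grip_width: 75.9
clock: 34.52
eef_pos: [560.8, 128.1, 280.0]
ee_rot: [[0.997, 0.078, 0.009], [0.078, -0.997, 0.001], [0.009, -0.0, -1.0]]
force: [-0.1, 1.3, -0.1]
grip_width: 87.7
12 20
[ 229   95   69  108 1758] rect c [597.8 193.3] size [126.5  76.3] ang 4.7 z 15.6..19.4
[ 551  107   89  137 2393] rect c [ 596.  -224.2] size [ 78.6 161.7] ang 87.7 z 12.3..19.6
[614 192  19  23 198] rect c [ 568. -258.] size [ 9.  27.8] ang 87.2 z 13.0..19.3
[566 206  29  22 149] rect c [ 551.6 -207. ] size [18.9 37.4] ang 44.2 z 12.1..19.8
[336 260  38  21 110] rect c [450.9  70.8] size [19.7 51.6] ang 19.4 z 12.5..19.9
36 100
[ 233  102   49   48 2115] rect c [627.1 195.7] size [48.1 46.6] ang 4.4 z 36.6..56.8
[ 604  137   36   57 1469] rect c [ 612.5 -211.4] size [66.5 27.9] ang 19.1 z 36.8..65.8
[ 238  154   45   43 1813] rect c [573.5 191.6] size [45.4 46.1] ang 4.5 z 43.9..55.4
[ 583  211   57   31 1302] rect c [ 544.4 -221.9] size [47.3 28.3] ang 86.8 z 37.3..55.3
[234 262  37  28 799] rect c [447.2 198.6] size [41.5 28.4] ang 90.0 z 37.5..77.0
scene
[408 143  25  31 554] rect c [445.3 198.6] size [42.3 33.4] ang 58.6 z 41.5..86.7
[ 417  205   53   61 1780] rect c [601.2 195.2] size [103.   47.8] ang 4.9 z 40.5..57.6
[159 213  34  20 597] rect c [ 545.4 -220.6] size [46.4 30. ] ang 87.1 z 40.7..56.1
[ 144  242   40   40 1341] rect c [ 617.5 -225.6] size [41.8 60.1] ang 86.8 z 41.4..73.3
[628 324  12  38 285] rect c [789.7 393.4] size [ 9.8 40.1] ang 71.2 z 40.6..66.9
[332 165  29  25 399] rect c [436.   66.3] size [53.1 52.9] ang 34.8 z 12.4..23.8
[ 403  214   72   69 1020] rect c [598.3 195.5] size [128.   77.6] ang 4.6 z 12.4..23.1
[ 134  220   74   91 1947] rect c [ 597.2 -223.9] size [ 77.5 160.4] ang 86.2 z 12.7..23.6
```

View pics/w11.png

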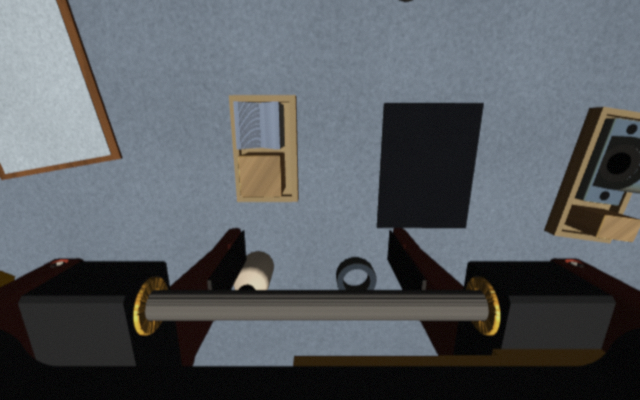

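View pics/s11.png

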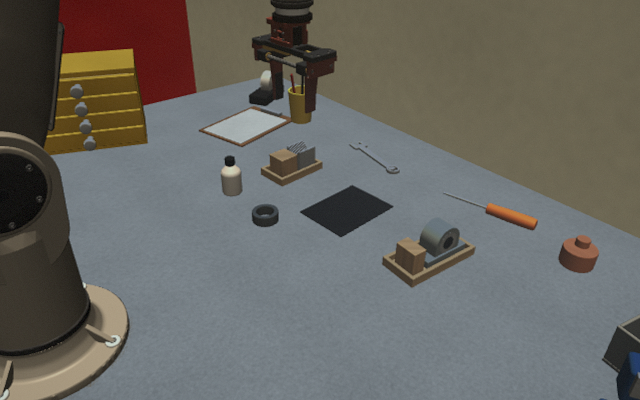

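View pics/c11.png

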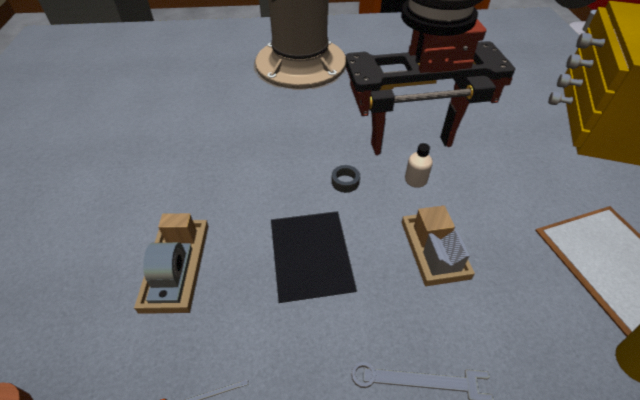

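All three views show both trays filled and flat: bearing (165,268) with the thin block (177,228), and V-block (447,252) with the thick block (434,222). The oiler and ring haven't moved, and the gripper is clear. I hand it in.

```bash
python3 -m inch '[[0,0,0,0,0,0,0],[0,0,0,0,0,0,0],[0,0,0,0,0,0,0]]'; python3 -c "
from bench import *
print(close_job())"
```

```text
clock: 34.92
eef_pos: [558.8, 131.8, 273.8]
ee_rot: [[0.996, 0.085, -0.0], [0.085, -0.996, 0.001], [-0.0, -0.001, -1.0]]
force: [-0.0, -0.1, 0.2]
grip_width: 88.0
the job is handed in; nothing more can be done
None
```

The swap is done and the job is handed in at about 35 s of the 144 s allowed. I parked the bearing on the mat, moved the V-block to the far end of the short tray, then put the bearing at the far end of the long tray. The thin and thick packing blocks then went into the gaps.

**Last checks:**
- **Upright and flat:** top heights were about 72 mm for the bearing, 56 mm for the V-block and 55 mm for the packing blocks. All are within about 1 mm of what they should be standing on the tray floors.
- **End gaps:** the bearing and the V-block each stand about 3 mm from their end wall.
- **Left alone:** the oil bottle and the steel ring are where they started, within about 1 mm, and the gripper was clear of everything.
- **Contact forces:** the highest reading I saw was about 7 N.

No check failed. The cameras differed by 2 to 5 mm sideways at first, so I relied on the wrist camera, whose readings agreed with each other to about 1 mm.

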